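Load the idler block of a tubing pump, lock it and hold the sprung arm back

ROBOT

A 6-joint arm with a two-finger parallel gripper is mounted at the origin on a cart in front of the work surface, level with it; the furniture and walls round the work are solid. World frame = base frame: x ahead of the robot, y to its left, z up, the work surface at z = 0. Lengths are in m, angles in rad, forces in N, time in s.
With the tool pointing down it reaches from about 0.3 to 0.875 m from the base axis. Payload 6.4 kg.
Tool frame: the origin (TCP) lies between the finger pads; the fingertips stand 19 mm ahead of it and the grasp point (between the pads) is the TCP (ctrl.tips_ahead is the z of the fingertips in the tool frame, in m); z points along the fingers, y is the line along which they close (so a half turn about z gives the same grasp; the last joint's range is limited). The gripper opens to 85 mm and grips with 20 to 120 N. Pads are 22 mm wide; open, the fingers measure 114 mm over their backs; the gripper's body (76 mm by 85 mm) begins 54 mm behind the grasp point. The pads swing forward as they close: fully open they stand 13 mm farther back than shut.
Start: joints at [-1.483, 0.181, 1.607, -0, 1.354, -0.206], TCP at [0.167, -0.55, 0.25] pointing down, gripper open.
Joint ranges: [-2.99, 2.99], [-0.89, 2.07], [0.3, 2.58], [-1.14, 4.28], [0, 2.63], [-3.12, 3.12]. Speed limits (rad/s): [2.57, 2.57, 3.01, 3.14, 3.14, 3.14].

INTERFACE

Orientations are given as a unit quaternion [w, x, y, z].
In Python, from bench import readout, vision, ctrl gives the robot as it stands.
- The arm moves only by the tool play_rows, never from a script. Its arguments are lists of equal length, an entry for each row: "xyz": the shift along the tool's x, y, z in mm, a list of three; "rot": the turn, a rotation vector about the tool's x, y, z in rad, a list of three; "grip": the opening, from 0 (shut) to 1 (fully open). In form: {"xyz": [[x, y, z], ...], "rot": [[rx, ry, rz], ...], "grip": [grip, ...]}. A call has exactly 10 rows; each row is the pose to reach, as a shift and turn from the pose commanded when the call began, along the tool's axes at that moment; what a row does not reach only later rows make up. A row lasts 1/8 s, in which the tool goes at most 62.5 mm and 10.7 degrees, less where a joint would pass 70% of its speed; a pose out of reach is approached as far as the arm can. A call with a gripper value outside its range is refused whole. The fingers move at their own pace and stop on an object; the grip force is fixed at half the most. Time passes only in rows, so rows that repeat a pose let the fingers close, or fill a call up. It gives the time, the measured TCP pose, the force, the opening and the grip force at its end, in the units of the state.
- readout.get_obs(): the state, without advancing time (a new reading comes with each control period).
- vision.camera(name): name is "scene" or "side" or "wrist"; returns a dict with "color" (384x512x3 uint8, red, green, blue), "depth" (384x512 float32, m along the optical axis (not along the pixel's ray), 0 where there is no reading), "camera_matrix" (3x3 intrinsics, pixels), "k1" (the pictures are not rectified: a ray, as slopes to the right and down, at radius r is drawn at 1 + k1 r^2 times it, then the intrinsics apply), "extrinsics" (4x4, takes a point from camera to world coordinates); the wrist camera has in their place "hand_eye" (4x4, takes a point from camera to tool coordinates, whose origin is the TCP and whose axes are the flange's). Camera axes: x right, y down, z forward; pixel columns grow to the right and rows downward; lengths in m; the calibration is good to about 2 mm. A picture is of the moment at which its call begins: read the wrist's pose just before it.
- ctrl.hand_in(): hands the job in; it is judged then, once.
The state is a dict: "time_s": time; "q": joint angles; "dq": joint speeds; "joint_efforts": joint torques, N m; "eef_pos": TCP position; "eef_rot": TCP orientation; "wrist_force": force on the tool from outside, world axes, zero at the start; "torque": the same for the moment, N m; "opening": opening from 0.0 (shut) to 1.0 (fully open); "grasp_force": force on a finger pad.
Only numpy, scipy, OpenCV 4.12 (cv2) and the standard library are available. Lean on these libraries where they do the work, as an engineer would, in place of code of your own. Each camera call takes 0.05 s, during which the arm holds its last target. There are 200 camera calls.

TASK

I am about to fit new tubing to the tubing pump and need a third hand. Seat the loose aluminium idler block flat in the pocket of the pump's deck, push the orange pawl slider fully home (away from the pump's front) so that it locks the block in, then push the black knob of the blue sprung tensioner arm back, away from the rotor, past its ratchet click and on until the arm is up against its end stop. Finish while still holding the arm back there (the catch alone lets it return too far), and leave the other things on the bench where they stand.

Things in the scene. Friction and masses are not known exactly. Their poses are not given: they have to be found in the camera images.
- pump: tubing pump fixed to the bench: white housing, flat grey deck 255 x 255 mm, 70 mm above the bench. Origin: centre of its underside; front panel (display, speed knob) faces its -x. Orange slider along x at its right edge (y -108 mm), pocket front right, blue arm behind the rotor. Above the deck: rotor 31 mm, arm beam and shoe 22, slider tongue and pawl 18, pivot spring 36, stop pins 24 mm.
- pocket (a point): centre of the floor of the rectangular pocket in the pump's deck, at (-50, -66 mm) in the pump's frame. The pocket is 57 mm along the pump's x, 43 mm along its y and 12 mm deep, with a 2 mm chamfer; its axes are the pump's.
- idler_block: loose aluminium idler block, 0.16 kg; origin: centre of its underside, x along its length. Foot 54 (x) x 40 (y) x 20 mm high; on it, between two posts (z 20 to 40 mm), a white roller of 20 mm diameter; on top a grip cap 36 (x) x 26 (y) mm, z 40 to 64 mm. Same after half a turn. In the pocket its x goes along the pump's x and its cap's top stands 52 mm above the deck.
- slider_knob (a point): centre of the top of the orange round knob on the pawl slider: an upright cylinder 18 mm in diameter and 28 mm high, its top 50 mm above the deck. Pushed along the pump's +x it shuts the slider.
- pawl_slider (a joint): how far the slider is pushed home along the pump's +x, m: 0 to 0.006 as found, 0.050 fully home. About 8 N of friction; stays where left. Shut, its tongue lies 2 mm above the right-hand edge of the block's foot (so it passes only a seated block) and its pawl stands at the arm's catch.
- tensioner (a joint): angle of the blue arm, rad: 0 at rest, grows as its knob is pushed back (towards the pump's +x, clockwise from above), 0.40 at the end stop. A spring returns it: 4 N at the knob at rest, 9.5 N at the stop. With the slider shut its hub tooth rides over the pawl (about 1 N more at the knob) and clicks past at about 0.26; let go then, it is caught at about 0.25.
- tensioner_pivot (a point): pivot axis of the tensioner arm at deck height, at (45, -41.5 mm) in the pump's frame. At rest the arm points along the pump's +y; the knob is 140 mm from the pivot.
- tensioner_knob (a point): centre of the top of the black round knob at the end of the tensioner arm: an upright cylinder 18 mm in diameter and 36 mm high, its top 63 mm above the deck; the arm below it reaches 22 mm above the deck.
- rotor (a point): centre of the top of the white roller rotor, 72 mm across, axis upright, 31 mm above the deck, at (-8, 25 mm) in the pump's frame
- pawl (a joint): how far the sprung pawl is pressed back into the slider, in m: 0 fully out (also when it has dropped behind the tooth), about 0.005 while the tooth rides over it.
- amber_vial: brown vial with white cap, 42 mm across, 87 mm high, behind the pump (bystander); origin: centre of its underside
- tip_box: clear pipette tip box, 76 x 114 x 70 mm, back right (bystander); origin: centre of its underside
- stopper_1: red rubber stopper, 28 mm across, 27 mm high, left of the pump (bystander); origin: centre of its underside

How it is judged:
By the outcome, as a careful person would: the job done as asked, in the order asked, and still so for the second after the job is handed in, while the arm keeps its last pose, push and grip.
It also fails if it takes over 58 s, if anything falls off the work surface, if the arm or the gripper's body presses on something with over 40 N, if the wrist force passes 120 N, or if a joint passes its speed limit or range.

## Working session

There is one attempt and no reset: what is moved stays moved. The work goes in short steps, Python scripts to look and compute and a tool call to move; the robot and the scene stay as the last step left them, time stands still between calls to the robot, and variables do not carry over. Pictures are saved under pics/ and viewed, at most 10 in all, crops included, and the job is handed in when it is done.

Besides the shell and the picture viewer there is one more tool, called by a JSON object that holds its "fn" and its "kwargs". play_rows: Moves the arm, as the interface text tells. Its arguments: {"type":"object","properties":{"xyz":{"type":"array","items":{"type":"array","items":{"type":"number"}}},"rot":{"type":"array","items":{"type":"array","items":{"type":"number"}}},"grip":{"type":"array","items":{"type":"number"}}},"required":["xyz","rot","grip"]}

```bash
mkdir -p pics; ls; cat > h.py <<'E'
from bench import readout, vision, ctrl
import numpy as np, cv2
from scipy.spatial.transform import Rotation as R
def cam(n):
    o=readout.get_obs(); c=vision.camera(n)
    if n=='wrist':
        T=np.eye(4); q=o['eef_rot']; T[:3,:3]=R.from_quat([q[1],q[2],q[3],q[0]]).as_matrix(); T[:3,3]=o['eef_pos']
        c['T']=T@np.array(c['hand_eye'])
    else: c['T']=np.array(c['extrinsics'])
    return c
def ray(c,uv):
    K=np.array(c['camera_matrix']);d=[(uv[0]-K[0,2])/K[0,0],(uv[1]-K[1,2])/K[1,1]]
    d=np.array(d);s=d.copy()
    for _ in range(20): s=d/(1+c['k1']*(s@s))
    return s
def onz(c,uv,z):
    s=ray(c,uv); v=c['T'][:3,:3]@np.array([s[0],s[1],1]); p=c['T'][:3,3]
    return p+v*(z-p[2])/v[2]
def pts(c):
    h,w=c['depth'].shape; u,v=np.meshgrid(np.arange(w),np.arange(h))
    K=np.array(c['camera_matrix']);d=np.stack([(u-K[0,2])/K[0,0],(v-K[1,2])/K[1,1]],-1);s=d.copy()
    for _ in range(20): s=d/(1+c['k1']*(s**2).sum(-1,keepdims=True))
    P=np.concatenate([s,np.ones((h,w,1))],-1)*c['depth'][...,None]
    return P@c['T'][:3,:3].T+c['T'][:3,3]
def save(c,n): cv2.imwrite('pics/'+n+'.png',c['color'][...,::-1])
def pix(c,p):
    x=np.linalg.inv(c['T'])@np.append(p,1); s=x[:2]/x[2]; s=s*(1+c['k1']*(s@s)); K=np.array(c['camera_matrix'])
    return K[:2,:2].diagonal()*s+K[:2,2]
E
python3 - <<'E'
from h import *
a=cam('scene');b=cam('side')
cv2.imwrite('pics/a.png',np.vstack([a['color'],b['color']])[...,::-1][:, :])
print(a['T'],b['T'],readout.get_obs(),ctrl.tips_ahead)
import pickle;pickle.dump((a,b),open('ab.pkl','wb'))
save(a,'scene');save(b,'side')
E
```

```text
pics
[[-0.53688883 -0.35964934  0.76315315 -0.4526007 ]
 [-0.84361845  0.23705312 -0.48178183  0.93689475]
 [-0.00763532 -0.90247336 -0.43067799  0.68932053]
 [ 0.          0.          0.          1.        ]] [[-0.82487569 -0.28576853  0.48776678  0.02968285]
 [-0.56498761  0.38741462 -0.72849085  1.10557387]
 [ 0.01921178 -0.87649658 -0.48102458  0.66884093]
 [ 0.          0.          0.          1.        ]] {'time_s': 0.1, 'q': array([-1.48332969e+00,  1.81451640e-01,  1.60794093e+00,  2.22301647e-05,
        1.35377881e+00, -2.06308285e-01]), 'dq': array([ 0.00025506, -0.0024018 , -0.00090607,  0.00066177,  0.00141652,
        0.00050933]), 'joint_efforts': array([ 6.10189563e-04, -4.45876408e+01, -3.52237701e+01, -2.53809703e-04,
        4.13058660e-03, -1.43086157e-05]), 'eef_pos': array([ 0.16647753, -0.5498773 ,  0.2494668 ]), 'eef_rot': array([-7.87323273e-04,  9.89231463e-01,  1.46357406e-01,  5.77101967e-05]), 'wrist_force': array([ 0.85856337, -0.09702784, -1.11311865]), 'torque': array([ 0.01876475,  0.0003279 , -0.01295444]), 'grasp_force': 0.0, 'opening': 0.9990164605119796} 0.019
```

View pics/scene.png

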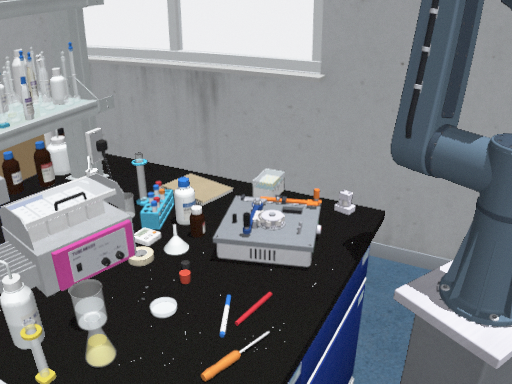

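View pics/side.png

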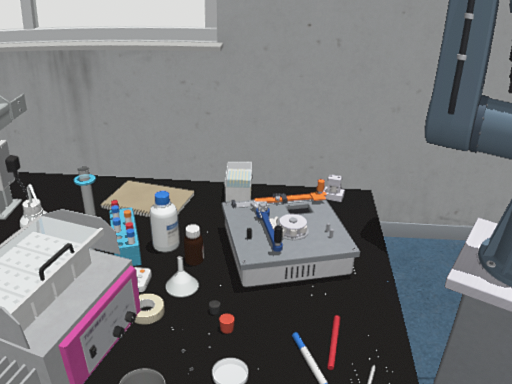

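The scene view shows the pump's deck around (270,225), the slider knob at (317,195), the idler block on the bench at (345,203), and the arm knob at (247,225). In the side view the deck is at (290,230), the block at (334,187) and the knob at (278,238).

```bash
python3 - <<'E'
from h import *
import pickle
a,b=pickle.load(open('ab.pkl','rb'))
for n,c,kb in (('scene',a,(335,185,358,218)),('side',b,(326,173,344,202))):
    P=pts(c); m=(abs(P[...,2]-.07)<.006)&(c['depth']>0)
    w=(slice(180,270),slice(205,360))
    Q=P[w][m[w]]; 
    k=cv2.connectedComponentsWithStats(m.astype('uint8'))
    i=1+np.argmax(k[2][1:,4]); Q=P[k[1]==i]
    print(n,'deck',k[2][i],cv2.minAreaRect((Q[:,:2]*1000).astype('float32')),np.median(Q[:,2]))
    hsv=cv2.cvtColor(c['color'],cv2.COLOR_RGB2HSV)
    x0,y0,x1,y1=kb; S=P[y0:y1,x0:x1].reshape(-1,3); D=c['depth'][y0:y1,x0:x1].ravel()
    s=(D>0)&(S[:,2]>.05)&(S[:,2]<.075); t=S[s]
    print('block cap',s.sum(),t.mean(0) if len(t) else 0, cv2.minAreaRect((t[:,:2]*1000).astype('float32')))
    s=(D>0)&(S[:,2]>.01)&(S[:,2]<.09); t=S[s];print('blk all',cv2.minAreaRect((t[:,:2]*1000).astype('float32')))
    # orange
    o=(hsv[...,0]>5)&(hsv[...,0]<20)&(hsv[...,1]>180)&(P[...,2]>.105)&(P[...,2]<.14)
    o[:170]=0;o[220:]=0;print('orange knob',o.sum(),P[o].mean(0))
    bl=(hsv[...,0]>105)&(hsv[...,0]<125)&(hsv[...,1]>150); bl[:190]=0;bl[255:]=0;bl[:,:235]=0;bl[:,330:]=0
    print('blue',bl.sum(),P[bl].min(0),P[bl].max(0))
    for nm,f in (('blue',bl),): 
        q=P[f]; print(cv2.fitLine((q[:,:2]*1000).astype('float32'),cv2.DIST_HUBER,0,.01,.01).ravel())
    big=cv2.resize(c['color'][160:280,200:360],None,fx=5,fy=5,interpolation=cv2.INTER_CUBIC); cv2.imwrite(f'pics/{n}_z.png',big[...,::-1])
E
```

```text
scene deck [ 213  196  108   54 3208] ((500.66497802734375, 283.8677673339844), (254.8177032470703, 264.0055236816406), 46.2230224609375) 0.06920361601049829
block cap 86 [ 0.52206593 -0.01055033  0.05881708] ((523.9266967773438, -13.634601593017578), (37.51588821411133, 29.94258689880371), 11.10947322845459)
blk all ((521.8350219726562, -8.4945068359375), (61.20069122314453, 40.65302276611328), 33.473331451416016)
orange knob 25 [0.49447501 0.13189681 0.11194648]
blue 105 [0.44754878 0.28103898 0.08025565] [0.56262581 0.39542664 0.12595141]
[  0.73508364  -0.6779764  500.8515     342.47525   ]
side deck [ 222  199  138   69 5491] ((499.5338134765625, 280.737060546875), (257.1225280761719, 259.9929504394531), 46.03144836425781) 0.07092216882959168
block cap 113 [ 0.52185579 -0.00982817  0.06050317] ((511.4630126953125, 48.23941421508789), (33.666812896728516, 161.18434143066406), 11.15627670288086)
blk all ((494.9106140136719, 37.60095977783203), (48.77832794189453, 169.5580596923828), 25.36904525756836)
orange knob 40 [0.49555729 0.12883104 0.11514761]
blue 191 [0.44968444 0.27667294 0.08253092] [0.57191338 0.39421144 0.09413459]
[  0.70655453  -0.70765865 505.30725    341.98877   ]
```

View pics/scene_z.png

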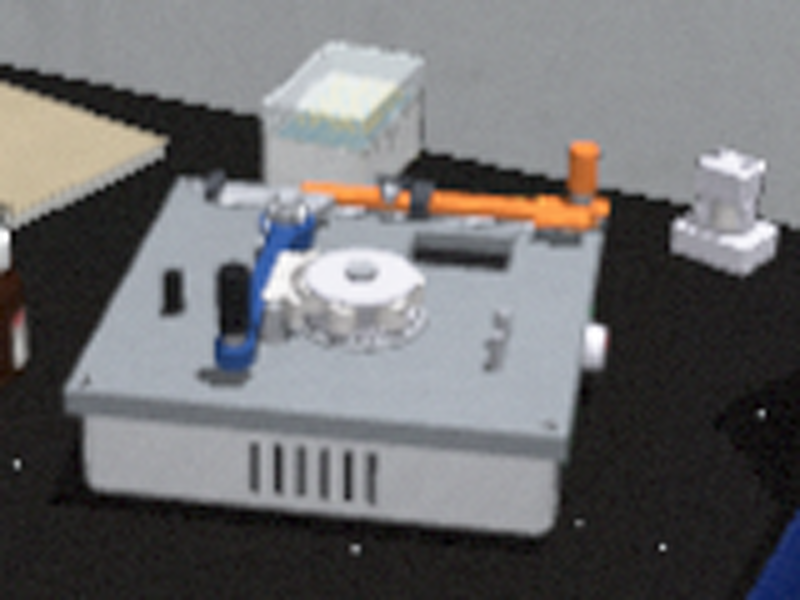

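{"fn": "play_rows", "kwargs": {"xyz": [[60,-50,-30],[120,-100,-50],[180,-150,-70],[240,-200,-70],[290,-250,-70],[340,-300,-70],[390,-340,-70],[430,-380,-70],[460,-400,-70],[470,-410,-70]], "rot": [[0,0,0],[0,0,0],[0,0,0],[0,0,0],[0,0,0],[0,0,0],[0,0,0],[0,0,0],[0,0,0],[0,0,0]], "grip": [1,1,1,1,1,1,1,1,1,1]}}

```text
time_s: 1.35
eef_pos: [0.4941, -0.0266, 0.3202]
eef_rot: [0.0, 0.989, 0.146, 0.0]
wrist_force: [0.1, -0.4, -0.1]
opening: 1.0
grasp_force: 0.0
```

```bash
python3 - <<'E'
from h import *
import pickle
c=cam('wrist');o=readout.get_obs();print(o['eef_pos'],o['q'],o['time_s'],c['hand_eye'])
pickle.dump(c,open('w1.pkl','wb'));save(c,'w1')
E
```

```text
[ 0.49639836 -0.02021146  0.32004669] [-0.28315129 -0.05200627  1.71214512  0.00495025  1.4806615   0.98833836] 1.4 [[-6.47569220e-05 -9.54881107e-01 -2.96988328e-01  7.72595948e-02]
 [ 9.99999820e-01  1.15232415e-04 -5.88542210e-04  1.98546964e-04]
 [ 5.96210520e-04 -2.96988312e-01  9.54880928e-01 -1.24098972e-01]
 [ 0.00000000e+00  0.00000000e+00  0.00000000e+00  1.00000000e+00]]
```

View pics/w1.png

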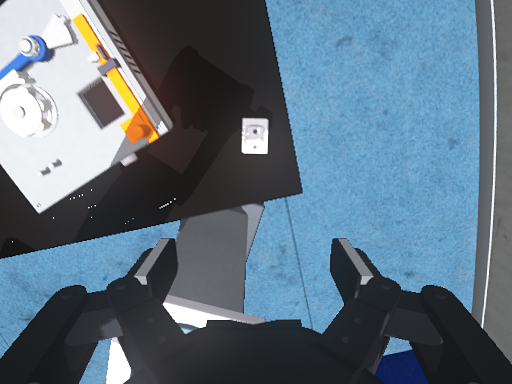

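The wrist view shows the block at (255,136) with its long side nearly vertical, the pocket at (101,103), the slider knob at (138,130) and the rotor at (27,108).

```bash
python3 - <<'E'
from h import *
import pickle
c=pickle.load(open('w1.pkl','rb'))
P=pts(c);im=c['color'];hsv=cv2.cvtColor(im,cv2.COLOR_RGB2HSV)
def rect(m,z,nm):
    n,l,s,_=cv2.connectedComponentsWithStats(m.astype('uint8')); i=1+np.argmax(s[1:,4])
    ct=max(cv2.findContours((l==i).astype('uint8'),cv2.RETR_EXTERNAL,cv2.CHAIN_APPROX_NONE)[0],key=cv2.contourArea).reshape(-1,2)
    W=np.array([onz(c,u,z)[:2]*1000 for u in ct],dtype='float32')
    print(nm,s[i],cv2.minAreaRect(W),cv2.minAreaRect(ct.astype('float32')))
m=np.zeros(im.shape[:2],bool); m[110:162,230:280]=im[110:162,230:280].min(-1)>110
rect(m,.02,'foot')
Q=P[115:155,238:272].reshape(-1,3); t=Q[(Q[:,2]>.055)&(Q[:,2]<.075)]
print('cap',len(t),t.mean(0),cv2.minAreaRect((t[:,:2]*1000).astype('float32')))
m=np.zeros(im.shape[:2],bool); m[70:135,72:130]=(P[70:135,72:130,2]<.0655)&(P[70:135,72:130,2]>.05)
rect(m,.058,'pocket floor depth')
Q=P[m];print(np.median(Q,0))
o=(hsv[...,0]>5)&(hsv[...,0]<22)&(hsv[...,1]>150); 
k=o&(P[...,2]>.112)&(P[...,2]<.13); print('knob',k.sum(),P[k].mean(0), np.median(P[k],0))
d=(abs(P[...,2]-.07)<.003)&(hsv[...,1]<60)
Q=P[d];print('deck z',np.median(Q[:,2]),d.sum())
g=np.zeros_like(o);g[80:140,0:60]=1; r=g&(abs(P[...,2]-.101)<.004);Q=P[r];print('rotor',r.sum(),cv2.minEnclosingCircle((Q[:,:2]*1000).astype('float32')),np.median(Q[:,2]))
# slider axis
ob=o&(P[...,2]>.075)&(P[...,2]<.1); print('sl',cv2.fitLine((P[ob][:,:2]*1000).astype('float32'),cv2.DIST_HUBER,0,.01,.01).ravel())
E
```

```text
foot [241 118  28  36 940] ((529.5082397460938, -17.7587833404541), (54.90163803100586, 42.3294563293457), 16.1063289642334) ((254.5, 135.5), (35.0, 27.0), 90.0)
cap 467 [ 0.52909292 -0.0193614   0.06442872] ((528.7784423828125, -20.02496337890625), (35.437400817871094, 25.466753005981445), 16.56468391418457)
pocket floor depth [  80   79   46   51 1189] ((514.4588623046875, 203.67694091796875), (57.040977478027344, 43.54853820800781), 46.731651306152344) ((102.19229888916016, 104.0384521484375), (42.989261627197266, 28.56705665588379), 56.30992889404297)
[0.51486899 0.20317635 0.05917619]
knob 163 [0.50265191 0.12205317 0.11948219] [0.50281426 0.12192783 0.12004352]
deck z 0.07066815363969031 15654
rotor 563 ((478.8008117675781, 291.46661376953125), 29.92000389099121) 0.09762375786090333
sl [  0.72643137   0.687239   542.69666    162.03296   ]
```

{"fn": "play_rows", "kwargs": {"xyz": [[10,2,30],[20,5,60],[30,7,90],[31,7,110],[31,7,120],[31,7,120],[31,7,120],[31,7,120],[31,7,120],[31,7,120]], "rot": [[0,0,0],[0,0,0],[0,0,0],[0,0,0],[0,0,0],[0,0,0],[0,0,0],[0,0,0],[0,0,0],[0,0,0]], "grip": [1,1,1,1,1,1,1,1,1,1]}}

```text
time_s: 2.65
eef_pos: [0.5252, -0.0263, 0.2005]
eef_rot: [0.0, 0.989, 0.146, 0.0]
wrist_force: [0.6, 1.0, -0.5]
opening: 0.997
grasp_force: 0.0
```

```bash
python3 - <<'E'
from h import *
c=cam('wrist');o=readout.get_obs();print(o['eef_pos'],o['eef_rot'])
P=pts(c);im=c['color'];save(c,'w2')
u=pix(c,[.529,-.019,.06]).astype(int);print(u)
Q=P.reshape(-1,3);n=np.hypot(Q[:,0]-.529,Q[:,1]+.019)<.045
for lo,hi in((.055,.075),(.012,.028)):
    t=Q[n&(Q[:,2]>lo)&(Q[:,2]<hi)];print(len(t),t.mean(0),cv2.minAreaRect((t[:,:2]*1000).astype('float32')))
E
```

```text
[ 0.52518447 -0.02632716  0.20042713] [6.21297857e-05 9.89229437e-01 1.46373133e-01 1.48952979e-04]
[247 181]
861 [ 0.52982107 -0.01938119  0.06416166] ((528.4551391601562, -19.92890167236328), (36.2172737121582, 24.898452758789062), 15.99756145477295)
692 [ 0.53819125 -0.01718834  0.02027876] ((528.6633911132812, -19.725072860717773), (53.69472122192383, 39.576751708984375), 15.520506858825684)
```

{"fn": "play_rows", "kwargs": {"xyz": [[5,-5,40],[5,-5,80],[5,-5,110],[5,-5,130],[5,-5,142],[5,-5,148],[5,-5,148],[5,-5,148],[5,-5,148],[5,-5,148]], "rot": [[0,0,0.01],[0,0,0.01],[0,0,0.01],[0,0,0.01],[0,0,0.01],[0,0,0.01],[0,0,0.01],[0,0,0.01],[0,0,0.01],[0,0,0.01]], "grip": [1,1,1,1,0.7,0.7,0.6,0.3,0,0]}}

```text
time_s: 3.95
eef_pos: [0.5292, -0.0202, 0.0531]
eef_rot: [0.0, 0.99, 0.141, 0.001]
wrist_force: [0.6, 1.0, 3.9]
opening: 0.296
grasp_force: 59.4
```

{"fn": "play_rows", "kwargs": {"xyz": [[0,0,0],[0,0,0],[0,0,0],[0,0,0],[0,0,-30],[0,0,-60],[0,0,-90],[0,0,-120],[0,0,-140],[0,0,-140]], "rot": [[0,0,0],[0,0,0],[0,0,0],[0,0,0],[0,0,0],[0,0,0],[0,0,0],[0,0,0],[0,0,0],[0,0,0]], "grip": [0,0,0,0,0,0,0,0,0,0]}}

```text
time_s: 5.2
eef_pos: [0.5292, -0.0203, 0.1935]
eef_rot: [0.001, 0.99, 0.141, 0.001]
wrist_force: [0.5, 0.6, -1.8]
opening: 0.293
grasp_force: 59.6
```

{"fn": "play_rows", "kwargs": {"xyz": [[0,-20,-30],[-3,-55,-40],[-6,-90,-40],[-9,-130,-40],[-12,-160,-40],[-12,-180,-40],[-12,-184,-40],[-12,-184,-40],[-12,-184,-40],[-12,-184,-40]], "rot": [[0,0,0],[0,0,-0.13],[0,0,-0.26],[0,0,-0.39],[0,0,-0.5],[0,0,-0.525],[0,0,-0.525],[0,0,-0.525],[0,0,-0.525],[0,0,-0.525]], "grip": [0,0,0,0,0,0,0,0,0,0]}}

```text
time_s: 6.45
eef_pos: [0.4657, 0.1526, 0.2321]
eef_rot: [0.0, 0.92, 0.393, -0.0]
wrist_force: [-0.1, 0.2, -1.3]
opening: 0.29
grasp_force: 59.5
```

```bash
python3 - <<'E'
from h import *
import pickle
c=cam('wrist');o=readout.get_obs();print(o['eef_pos'],o['eef_rot'],o['dq'].round(3))
pickle.dump(c,open('w3.pkl','wb'));save(c,'w3')
E
```

```text
[0.46563252 0.15263469 0.23217462] [ 1.89646391e-05  9.19557917e-01  3.92954494e-01 -5.24492916e-05] [ 0.004 -0.002 -0.001  0.003  0.002  0.   ]
```

View pics/w3.png

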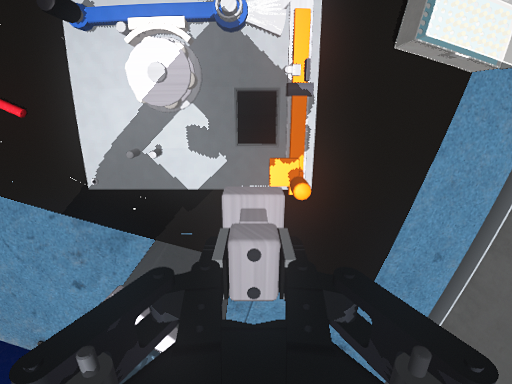

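The wrist view shows the empty pocket at (257,117), the slider knob at (302,191), the rotor at (157,71), the pivot at (230,9), and the held block at (254,250), with its axes nearly the pocket's.

```bash
python3 - <<'E'
from h import *
import pickle
c=pickle.load(open('w3.pkl','rb'));P=pts(c);im=c['color'];hsv=cv2.cvtColor(im,cv2.COLOR_RGB2HSV)
def zdeck():
    d=(abs(P[...,2]-.07)<.006); return np.median(P[d][:,2])
zd=zdeck();print('deck',zd)
m=np.zeros(im.shape[:2],bool);w=(slice(78,158),slice(224,287))
m[w]=(P[w][...,2]<zd-.005)&(P[w][...,2]>.04)
ct=max(cv2.findContours(m.astype('uint8'),0,1)[0],key=cv2.contourArea).reshape(-1,2)
print('pixbox',cv2.minAreaRect(ct.astype('float32')))
for z in(zd,zd-.002):
    r=cv2.minAreaRect(np.array([onz(c,u,z)[:2]*1000 for u in ct],dtype='float32'));print('pocket',z,r)
g=np.zeros_like(m);g[:110,100:225]=1;r=g&(abs(P[...,2]-zd-.031)<.003)&(hsv[...,1]<60);t=P[r];print('rotor',len(t),cv2.minAreaRect((t[:,:2]*1000).astype('float32')),cv2.minEnclosingCircle((t[:,:2]*1000).astype('float32')))
o=(hsv[...,0]>5)&(hsv[...,0]<25)&(hsv[...,1]>120);k=o&(P[...,2]>zd+.043);t=P[k];print('knob',len(t),t.mean(0),cv2.minEnclosingCircle((t[:,:2]*1000).astype('float32')))
# deck right (y=-127.5) & front edges: boundary pixels of deck mask
d=(abs(P[...,2]-zd)<.004)
rows=[(v,np.where(d[v,:120])[0].min()) for v in range(60,180,4)]
L=np.array([onz(c,(u,v),zd)[:2] for v,u in rows]);l=cv2.fitLine((L*1000).astype('float32'),cv2.DIST_HUBER,0,.01,.01).ravel();print('left edge',np.degrees(np.arctan(l[1]/l[0])),l)
cols=[(u,np.where(d[:210,u])[0].max()) for u in range(100,220,4)]
L=np.array([onz(c,(u,v),zd)[:2] for u,v in cols]);l=cv2.fitLine((L*1000).astype('float32'),cv2.DIST_HUBER,0,.01,.01).ravel();print('front edge',np.degrees(np.arctan(l[1]/l[0]))+90,l)
# held block in tool frame
Rt=np.array(c['T'])@np.linalg.inv(np.array(c['hand_eye'])); Q=(P-Rt[:3,3])@Rt[:3,:3]
w=(slice(180,310),slice(215,292));q=Q[w][(c['depth'][w]>0)]*1000
for lo,hi in((-16,-5),(26,38)):
    t=q[(q[:,2]>lo)&(q[:,2]<hi)&(abs(q[:,1])<24)];
    if len(t): print('blk',len(t),t.min(0),t.max(0),np.median(t,0),cv2.minAreaRect(t[:,:2].astype('float32')))
E
```

```text
deck 0.07053879192970791
pixbox ((256.5, 117.5), (55.0, 41.0), 90.0)
pocket 0.07053879192970791 ((515.563720703125, 198.5715789794922), (55.84831619262695, 42.579017639160156), 46.2974739074707)
pocket 0.06853879192970791 ((515.5364379882812, 198.5074462890625), (56.239280700683594, 42.87705612182617), 46.29751205444336)
rotor 388 ((505.1379089355469, 288.9219055175781), (38.32557678222656, 104.59410095214844), 74.40142822265625) ((506.64501953125, 294.1983642578125), 53.9860954284668)
knob 251 [0.50229582 0.12675028 0.12878807] ((508.9525146484375, 161.52685546875), 47.38295364379883)
left edge 46.316906 [  0.690669   0.723171 377.005    332.9527  ]
front edge 46.240448 [  0.7222487  -0.6916335 379.5939    221.9991   ]
blk 3688 [-18.1769513  -18.41899122 -15.99091861] [18.4954158  19.49507688 -5.00162814] [  4.3447115    0.56607307 -11.22494916] ((0.08592414855957031, 0.7113265991210938), (37.90507507324219, 36.5667610168457), 89.15794372558594)
blk 1729 [  3.23028595 -19.5356642   26.03643418] [26.43606831 20.68440889 37.99207753] [18.55294826 -0.07876181 32.60001987] ((14.847049713134766, 0.5908756256103516), (23.115882873535156, 40.214717864990234), 0.20101037621498108)
```

{"fn": "play_rows", "kwargs": {"xyz": [[40,2,0],[68,4,20],[68,4,60],[68,4,90],[68,4,102],[68,4,106],[68,4,110],[68,4,113],[68,4,114],[68,4,114]], "rot": [[0,0,0],[0,0,0],[0,0,0],[0,0,0],[0,0,0],[0,0,0],[0,0,0],[0,0,0],[0,0,0],[0,0,0]], "grip": [0,0,0,0,0,0,0,0,0,0]}}

```text
time_s: 7.75
eef_pos: [0.5154, 0.1997, 0.1186]
eef_rot: [0.0, 0.919, 0.393, 0.0]
wrist_force: [0.6, 0.3, -3.0]
opening: 0.294
grasp_force: 59.5
```

{"fn": "play_rows", "kwargs": {"xyz": [[0,0,2],[0,0,4],[0,0,6],[0,0,7],[0,0,8],[0,0,8],[0,0,8],[0,0,8],[0,0,8],[0,0,8]], "rot": [[0,0,0],[0,0,0],[0,0,0],[0,0,0],[0,0,0],[0,0,0],[0,0,0],[0,0,0],[0,0,0],[0,0,0]], "grip": [0,0,0,0,0,0,0,0,0,0]}}

```text
time_s: 9.0
eef_pos: [0.5152, 0.1997, 0.1111]
eef_rot: [-0.0, 0.919, 0.394, -0.0]
wrist_force: [-4.5, -0.2, 7.2]
opening: 0.292
grasp_force: 60.7
```

{"fn": "play_rows", "kwargs": {"xyz": [[0,0,-1],[0,0,-1],[0,0,-1],[0,0,-1],[0,0,-25],[0,0,-60],[-20,0,-85],[-70,20,-90],[-100,42,-90],[-100,42,-90]], "rot": [[0,0,0],[0,0,0],[0,0,0],[0,0,0],[0,0,0],[0,0,0],[0,0,0],[0,0,0],[0,0,0],[0,0,0]], "grip": [0.5,0.55,0.55,0.55,0.55,0.55,0.55,0,0,0]}}

```text
time_s: 10.25
eef_pos: [0.4765, 0.0965, 0.2005]
eef_rot: [0.0, 0.92, 0.392, 0.0]
wrist_force: [0.2, 0.2, 0.4]
opening: -0.003
grasp_force: 0.0
```

{"fn": "play_rows", "kwargs": {"xyz": [[0,0,0],[0,0,0],[0,0,0],[0,0,0],[0,0,0],[0,0,0],[0,0,0],[0,0,0],[0,0,0],[0,0,0]], "rot": [[0,0,0],[0,0,0],[0,0,0],[0,0,0],[0,0,0],[0,0,0],[0,0,0],[0,0,0],[0,0,0],[0,0,0]], "grip": [0,0,0,0,0,0,0,0,0,0]}}

```text
time_s: 11.5
eef_pos: [0.4766, 0.0983, 0.2003]
eef_rot: [0.0, 0.919, 0.393, 0.0]
wrist_force: [-0.6, -0.7, 0.3]
opening: -0.001
grasp_force: 0.0
```

```bash
cat >> h.py <<'E'
th=np.radians(46.28);ex=np.array([np.cos(th),np.sin(th)]);ey=np.array([-ex[1],ex[0]])
PO=np.array([.5155,.1985])+.050*ex+.066*ey
def pump(p): # world -> pump mm
    d=np.asarray(p)[...,:2]-PO; return np.stack([d@ex,d@ey,np.asarray(p)[...,2]-.0705],-1)*1000
E
python3 - <<'E'
from h import *
c=cam('wrist');o=readout.get_obs();print(o['eef_pos'],pump(o['eef_pos']),o['q'],PO);save(c,'w4')
P=pump(pts(c));hsv=cv2.cvtColor(c['color'],cv2.COLOR_RGB2HSV)
og=(hsv[...,0]>5)&(hsv[...,0]<25)&(hsv[...,1]>120)
def rep(n,t): print(n,len(t),t.min(0).round(1),t.max(0).round(1),np.median(t,0).round(1)) if len(t) else print(n,0)
k=og&(P[...,2]>44)&(P[...,2]<56);rep('knob',P[k])
box=(abs(P[...,0]+50)<35)&(abs(P[...,1]+66)<28)
rep('cap',P[box&(abs(P[...,2]-52)<6)]);rep('foot',P[box&(abs(P[...,2]-8)<5)&(~og)])
E
```

```text
[0.47662375 0.09827158 0.20024851] [-149.30640657 -107.17446376  129.74850979] [-4.11668157e-02  3.44314380e-02  1.87419140e+00  1.36547513e-05
  1.23293812e+00  7.20898102e-01] [0.50235682 0.28025119]
knob 395 [-123.2 -116.3   44. ] [-105.8  -99.7   51.8] [-113.7 -107.6   49.7]
cap 1869 [-67.9 -78.6  46. ] [-32.2 -52.   54.9] [-49.6 -65.8  51.9]
foot 1195 [-76.7 -85.1   3.1] [-22.9 -45.5  12. ] [-59.6 -77.3   7.9]
```

View pics/w4.png

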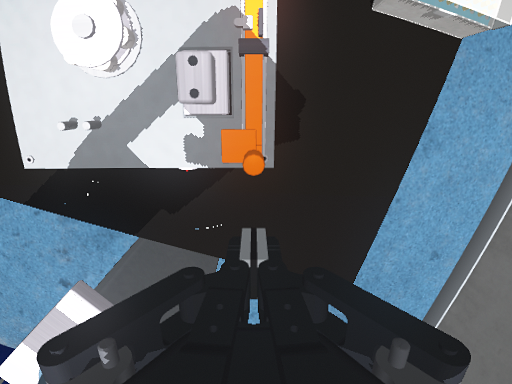

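{"fn": "play_rows", "kwargs": {"xyz": [[0,1,40],[0,1,75],[0,1,86],[0,1,86],[8,1,86],[16,1,86],[25,1,86],[34,1,86],[42,1,86],[50,1,86]], "rot": [[0,0,0],[0,0,0],[0,0,0],[0,0,0],[0,0,0],[0,0,0],[0,0,0],[0,0,0],[0,0,0],[0,0,0]], "grip": [0,0,0,0,0,0,0,0,0,0]}}

```text
time_s: 12.8
eef_pos: [0.5124, 0.1331, 0.1155]
eef_rot: [0.001, 0.919, 0.394, -0.0]
wrist_force: [-5.2, -7.3, 5.2]
opening: 0.001
grasp_force: 4.2
```

{"fn": "play_rows", "kwargs": {"xyz": [[3,0,0],[6,0,0],[6,0,0],[6,0,0],[6,0,0],[6,0,0],[6,0,0],[6,0,0],[6,0,0],[6,0,0]], "rot": [[0,0,0],[0,0,0],[0,0,0],[0,0,0],[0,0,0],[0,0,0],[0,0,0],[0,0,0],[0,0,0],[0,0,0]], "grip": [0,0,0,0,0,0,0,0,0,0]}}

```text
time_s: 14.05
eef_pos: [0.5167, 0.1376, 0.1155]
eef_rot: [0.001, 0.919, 0.394, 0.0]
wrist_force: [-2.9, -5.2, 4.1]
opening: -0.0
grasp_force: 3.0
```

{"fn": "play_rows", "kwargs": {"xyz": [[2,0,0],[4,0,0],[5,0,0],[6,0,0],[6,0,0],[6,0,0],[6,0,0],[6,0,0],[6,0,0],[6,0,0]], "rot": [[0,0,0],[0,0,0],[0,0,0],[0,0,0],[0,0,0],[0,0,0],[0,0,0],[0,0,0],[0,0,0],[0,0,0]], "grip": [0,0,0,0,0,0,0,0,0,0]}}

```text
time_s: 15.3
eef_pos: [0.5206, 0.1417, 0.1155]
eef_rot: [0.001, 0.919, 0.394, -0.0]
wrist_force: [-3.9, -6.0, 5.6]
opening: 0.0
grasp_force: 3.7
```

```bash
python3 - <<'E'
from h import *
o=readout.get_obs();print(pump(o['eef_pos']),o['wrist_force']);c=cam('wrist');save(c,'w5')
P=pump(pts(c));hsv=cv2.cvtColor(c['color'],cv2.COLOR_RGB2HSV)
og=(hsv[...,0]>5)&(hsv[...,0]<25)&(hsv[...,1]>120)
k=og&(P[...,2]>44)&(P[...,2]<56);t=P[k];print(len(t),t.min(0),t.max(0)) if len(t) else 0
E
```

```text
[ -87.47747317 -108.9322652    45.03167394] [-3.92565137 -5.97388418  5.61565922]
943 [ -75.81024886 -116.56270127   44.12777977] [-57.60116885 -99.33982161  51.62221909]
```

{"fn": "play_rows", "kwargs": {"xyz": [[1,0,0],[2,0,0],[3,0,0],[4,0,0],[4,0,0],[4,0,0],[4,0,0],[4,0,0],[4,0,0],[4,0,0]], "rot": [[0,0,0],[0,0,0],[0,0,0],[0,0,0],[0,0,0],[0,0,0],[0,0,0],[0,0,0],[0,0,0],[0,0,0]], "grip": [0,0,0,0,0,0,0,0,0,0]}}

```text
time_s: 16.6
eef_pos: [0.5221, 0.1433, 0.1154]
eef_rot: [0.002, 0.919, 0.394, -0.002]
wrist_force: [-10.1, -12.6, 11.0]
opening: -0.001
grasp_force: 8.2
```

{"fn": "play_rows", "kwargs": {"xyz": [[1,0,0],[2,0,0],[2,0,0],[-8,0,0],[-20,0,0],[-20,0,-30],[-20,-10,-75],[-10,-60,-86],[5,-110,-86],[20,-160,-86]], "rot": [[0,0,0],[0,0,0],[0,0,0],[0,0,0],[0,0,0],[0,0,0],[0,0,0],[0,0,0],[0,0,0],[0,0,0]], "grip": [0,0,0,0,0,0,0,0,0,0]}}

```text
time_s: 17.85
eef_pos: [0.4203, 0.2716, 0.201]
eef_rot: [-0.0, 0.919, 0.393, 0.001]
wrist_force: [0.1, -0.1, -0.4]
opening: -0.001
grasp_force: 0.0
```

{"fn": "play_rows", "kwargs": {"xyz": [[15,-30,0],[28,-47,0],[28,-47,0],[28,-47,0],[28,-47,0],[28,-47,0],[28,-47,0],[28,-47,0],[28,-47,0],[28,-47,0]], "rot": [[0,0,0],[0,0,0],[0,0,0],[0,0,0],[0,0,0],[0,0,0],[0,0,0],[0,0,0],[0,0,0],[0,0,0]], "grip": [0.1,0.12,0.12,0.12,0.12,0.12,0.12,0.12,0.12,0.12]}}

```text
time_s: 19.1
eef_pos: [0.4063, 0.323, 0.2002]
eef_rot: [0.0, 0.919, 0.393, -0.0]
wrist_force: [0.3, 0.7, 0.0]
opening: 0.122
grasp_force: 0.0
```

```bash
python3 - <<'E'
from h import *
o=readout.get_obs();print(o['eef_pos'],pump(o['eef_pos']),o['q'],o['opening']);c=cam('wrist');save(c,'w6')
P=pump(pts(c));hsv=cv2.cvtColor(c['color'],cv2.COLOR_RGB2HSV)
def rep(n,t): print(n,len(t),t.min(0).round(1),t.max(0).round(1),np.median(t,0).round(1)) if len(t) else print(n,0)
rep('knob',P[(abs(P[...,2]-63)<4)&(abs(P[...,0]-45)<30)&(abs(P[...,1]-98)<25)])
og=(hsv[...,0]>5)&(hsv[...,0]<25)&(hsv[...,1]>120)
rep('sknob',P[og&(P[...,2]>44)&(P[...,2]<56)])
E
```

```text
[0.40625011 0.32299425 0.20023236] [-35.53116679  99.00002643 129.73236169] [ 4.42759310e-01  1.07822258e-01  1.79584356e+00 -9.30559475e-06
  1.23798854e+00  1.20469913e+00] 0.12237004982490837
knob 520 [36.7 89.5 59.1] [ 53.4 107.   64.8] [45.4 98.6 62.6]
sknob 292 [ -72.9 -115.8   44. ] [-32.  -75.1  51.4] [ -63.2 -105.2   49.2]
```

View pics/w6.png

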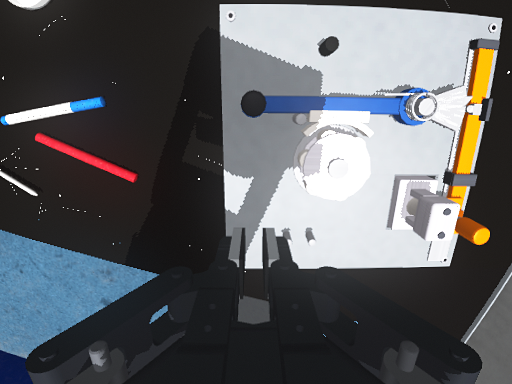

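{"fn": "play_rows", "kwargs": {"xyz": [[0,0,45],[0,0,75],[5,0,80],[30,0,80],[50,0,80],[58,0,80],[61,0,80],[68,0,80],[75,-1,80],[75,-1,80]], "rot": [[0,0,0],[0,0,0],[0,0,0],[0,0,0],[0,0,0],[0,0,0],[0,0,0],[0,0,0.05],[0,0,0.1],[0,0,0.1]], "grip": [0.12,0.12,0.12,0.12,0.12,0.12,0.12,0.12,0.12,0.12]}}

```text
time_s: 20.4
eef_pos: [0.4561, 0.3773, 0.1202]
eef_rot: [0.0, 0.938, 0.347, -0.001]
wrist_force: [-4.5, -3.2, 3.4]
opening: 0.119
grasp_force: 3.0
```

```bash
cat > k.py <<'E'
from h import *
o=readout.get_obs();print(pump(o['eef_pos']),o['wrist_force'],o['opening'],o['time_s']);c=cam('wrist')
f=o['wrist_force'][:2];print('f pump',f@ex,f@ey)
P=pump(pts(c));save(c,'k%d'%(o['time_s']*100))
hsv=cv2.cvtColor(c['color'],cv2.COLOR_RGB2HSV);bl=(hsv[...,0]>105)&(hsv[...,0]<125)&(hsv[...,1]>130)&(abs(P[...,2]-20)<6)
t=P[bl];print('blue',len(t))
if len(t)>20:
    r=np.hypot(t[:,0]-45,t[:,1]+41.5);t=t[(r>35)&(r<120)];l=cv2.fitLine(t[:,:2].astype('float32'),cv2.DIST_HUBER,0,.01,.01).ravel();print('theta line',np.arctan(l[0]/l[1]),'median',np.median(np.arctan2(t[:,0]-45,t[:,1]+41.5)))
k=P[(abs(P[...,2]-63)<4)&(P[...,0]>40)&(P[...,1]>60)&(P[...,0]<125)&(c['color'].max(-1)<90)]
if len(k): m=np.median(k,0);print('knob',len(k),m,np.arctan2(m[0]-45,m[1]+41.5))
E
python3 k.py
```

```text
[ 38.18103255 100.46155272  49.69546731] [-4.47211075 -3.16411329  3.35658023] 0.11947087585048292 20.4
f pump -5.377617809315296 1.045281844452174
blue 4836
theta line 0.079662405 median 0.11277345916698643
knob 1150 [57.47327102 97.90720162 62.42962416] 0.08923602783602178
```

{"fn": "play_rows", "kwargs": {"xyz": [[7,-1,0],[14,-1,0],[21,-1,0],[28,-1,0],[32,-1,0],[35,0,0],[37,0,0],[39,0,0],[39,0,0],[39,0,0]], "rot": [[0,0,0.05],[0,0,0.1],[0,0,0.15],[0,0,0.2],[0,0,0.23],[0,0,0.25],[0,0,0.265],[0,0,0.28],[0,0,0.28],[0,0,0.28]], "grip": [0.12,0.12,0.12,0.12,0.12,0.12,0.12,0.12,0.12,0.12]}}

```text
time_s: 21.7
eef_pos: [0.4847, 0.4024, 0.1202]
eef_rot: [0.001, 0.977, 0.213, -0.002]
wrist_force: [-7.7, -3.5, 5.7]
opening: 0.118
grasp_force: 4.5
```

```bash
python3 k.py
```

```text
[76.07598508 97.12768169 49.66603856] [-7.73430609 -3.53654929  5.65768558] 0.11775629542828077 21.7
f pump -7.901403471700972 3.145551583369958
blue 4915
theta line 0.34587222 median 0.38190274311751893
knob 1205 [93.66238214 89.68260823 62.50163314] 0.3552165636258691
```

{"fn": "play_rows", "kwargs": {"xyz": [[2,0,0],[4,0,0],[6,-1,0],[8,-1,0],[8,-1,0],[8,-1,0],[8,-1,0],[8,-1,0],[8,-1,0],[8,-1,0]], "rot": [[0,0,0.015],[0,0,0.03],[0,0,0.045],[0,0,0.06],[0,0,0.06],[0,0,0.06],[0,0,0.06],[0,0,0.06],[0,0,0.06],[0,0,0.06]], "grip": [0.12,0.12,0.12,0.12,0.12,0.12,0.12,0.12,0.12,0.12]}}

```text
time_s: 23.0
eef_pos: [0.4906, 0.4062, 0.12]
eef_rot: [0.001, 0.983, 0.184, -0.003]
wrist_force: [-11.5, -5.1, 7.8]
opening: 0.117
grasp_force: 6.5
```

```bash
python3 k.py
```

```text
[82.94127054 95.56411902 49.50672359] [-11.53175379  -5.1294808    7.79183303] 0.1172537243839354 23.0
f pump -11.677204388385215 4.789135243661068
blue 4914
theta line 0.39298066 median 0.4294684023909398
knob 1216 [99.92485675 87.28176963 62.44430367] 0.40313674287041773
```

{"fn": "play_rows", "kwargs": {"xyz": [[1,0,0],[2,0,0],[2,0,0],[2,0,0],[2,0,0],[2,0,0],[2,0,0],[2,0,0],[2,0,0],[2,0,0]], "rot": [[0,0,0],[0,0,0],[0,0,0],[0,0,0],[0,0,0],[0,0,0],[0,0,0],[0,0,0],[0,0,0],[0,0,0]], "grip": [0.12,0.12,0.12,0.12,0.12,0.12,0.12,0.12,0.12,0.12]}}

```text
time_s: 24.3
eef_pos: [0.491, 0.4065, 0.1199]
eef_rot: [0.001, 0.983, 0.184, -0.005]
wrist_force: [-16.2, -8.5, 13.3]
opening: 0.125
grasp_force: 10.3
```

```bash
python3 k.py; ls pics
```

```text
[83.36977533 95.46016873 49.39387906] [-16.2311733   -8.52505265  13.27908511] 0.12469754803344128 24.3
f pump -17.37920428489115 5.838729973006997
blue 4922
theta line 0.39569145 median 0.4314531420810702
knob 1204 [100.34414041  87.12335736  62.47136255] 0.4063348804692188
a.png
k2039.png
k2170.png
k2300.png
k2430.png
scene.png
scene_z.png
side.png
side_z.png
w1.png
w2.png
w3.png
w4.png
w5.png
w6.png
```

View pics/k2430.png

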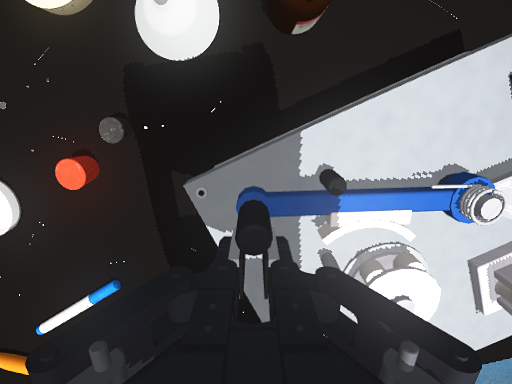

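The arm (450..250,200) is against the stop pin at (333,182). The fingers cradle the knob at (255,228), and the bystanders in view are untouched.

```bash
python3 -c "
from bench import ctrl
print(ctrl.hand_in())"
```

```text
the job is handed in; nothing more can be done
None
```

The block is seated flat in the pocket, the slider is pushed home to its stop, and the arm is held against its end stop (about 0.40 rad, 18 N push); the job was handed in at about 24 s, with no verdict returned.

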